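# Bring the sample carrier round the bent rail to its stop

## Robot

A 6-joint arm with a two-finger parallel gripper is mounted at the origin on a cart in front of the work surface, level with it; the furniture and walls round the work are solid. World frame = base frame: x ahead of the robot, y to its left, z up, the work surface at z = 0. Lengths are in mm, angles in rad, forces in N, time in s.
With the tool pointing down it reaches from about 350 to 975 mm from the base axis. Payload 7.1 kg.
Tool frame: the origin (TCP) lies on the front face of the gripper's body, between the roots of the fingers; the fingertips stand 80 mm ahead of it and the grasp point (between the pads) lies 61 mm ahead of it; z points along the fingers, y is the line along which they close (so a half turn about z gives the same grasp; the last joint's range is limited). The gripper opens to 88 mm and grips with 3 to 60 N. Pads are 20 mm wide; open, the fingers measure 115 mm over their backs; the gripper's body (75 mm by 178 mm) begins 61 mm behind the grasp point.
Start: joints at [-1.25, 0.423, 1.63, -0, 1.089, -0.019], TCP at [208.329, -589.241, 302.675] pointing down, gripper open.
Joint ranges: [-3, 3], [-0.9, 2.11], [0.09, 2.58], [-1.31, 4.45], [0.11, 2.69], [-2.54, 2.54]. Speed limits (rad/s): [2.39, 2.39, 3.01, 3.14, 3.14, 3.14].

## Interface

Orientations are given as a rotation vector (axis times angle).
In Python, from workcell import readout, vision, close_job gives the robot as it stands.
- The arm moves only by the tool servo_tool, never from a script. Its argument "plan" is a list that holds one entry, the list of rows, each a list of 7 numbers: the gripper command: -1 is fully open, 1 is shut, values between are in proportion, then the shift along the world's x, y, z in units of 40 mm (1.0 is 40 mm), then the turn, a rotation vector about the world's x, y, z in units of 5 degrees (1.0 is 5 degrees). A call has 1 to 5 rows; each row shifts and turns the commanded pose from where the row before left it; what a row does not reach is not made up. A row lasts 1/12 s, in which the tool goes at most 41.7 mm and 7.16 degrees, less where a joint would pass 70% of its speed; a pose out of reach is approached as far as the arm can. A call is refused whole if a number of a shift passes 1 or a number of a turn 1, either way. A call with a gripper value outside its range is refused whole. The fingers move at their own pace and stop on an object; the grip force is fixed at half the most. Time passes only in rows, so rows that do not move let the fingers close. It gives the time, the measured TCP pose, the force, the opening and the grip force at its end, in the units of the state.
- readout.get_obs(): the state, without advancing time (a new reading comes with each control period).
- vision.get_image(name): name is "scene" or "top" or "wrist"; returns the picture (384x512x3 uint8, red, green, blue); there is no depth.
- vision.camera_params(name): a dict with "fx", "fy", "cx", "cy" (pixels), "D" ([k1, k2, p1, p2, k3] as OpenCV has them; the pictures are not rectified), "rvec" (rotation vector, rad) and "tvec" (3), from world to camera coordinates, as OpenCV has them; the wrist camera has in their place "hand_eye" (4x4, takes a point from camera to tool coordinates, whose origin is the TCP and whose axes are the flange's). Camera axes: x right, y down, z forward; pixel columns grow to the right and rows downward; lengths in mm; the calibration is good to about 2 mm. A picture is of the moment at which its call begins: read the wrist's pose just before it. camera_params takes no time and is no camera call.
- close_job(): hands the job in; it is judged then, once.
The state is a dict: "t": time; "qpos": joint angles; "qvel": joint speeds; "joint_torque": joint torques, N m; "ee_pos": TCP position; "orientation": TCP orientation; "ft_force": force on the tool from outside, world axes, zero at the start; "moment": the same for the moment, N m; "width": finger opening in mm; "grasp_force": force on a finger pad.
Only numpy, scipy, OpenCV 4.12 (cv2) and the standard library are available. Lean on these libraries where they do the work, as an engineer would, in place of code of your own. Each camera call takes 0.05 s, during which the arm holds its last target. There are 200 camera calls.

## Task

Pick up the sample carrier by its upright fin, thread it onto the free end of the bent guide rail and slide it round the bend, turning it with the rail, until it is right up against the stop collar. Let go so that it hangs there upright and still, and do not knock over or shove the tins, tape roll and bottle that stand around.

Things in the scene. Friction and masses are not known exactly. Their poses are not given: they have to be found in the camera images.
- carrier: Loose sample carrier, 0.25 kg, 122 mm tall, standing on the table. Origin: centre of its underside; x along its bore, z up. From below: dark steel foot plate 70 (x) x 60 (y) x 8 mm with two white strips, a neck, an aluminium housing 30 (x) x 34 (y) mm, z 43 to 77 mm, with the bore through it, and a black upright grip fin 30 (x) x 12 (y) mm, z 77 to 122 mm: pinch it across its 12 mm.
- carrier_bore (a point): Centre of the carrier's round through-bore (18 mm diameter, 30 mm long, so 4 mm free all round the rod), 60 mm above the underside; same axes as the carrier (x along the bore). The two ends are alike: either may lead onto the rail.
- rail: Fixed bent guide rail: level steel rod, 10 mm diameter, centre line 130 mm up, held only at its far end by a grey post. Origin: on the table below the centre of the bend, z up. In its frame (x, y mm) the rod runs from its free end (-110, -70) along +y to (-110, 0), in a quarter circle of radius 110 about the origin to (0, 110), then along +x to the stop collar and post: a clockwise turn of 90 deg.
- rail_tip (a point): The rounded free end of the rod, on its centre line; axes as the rail (the rod runs from here along +y).
- rail_bend (a point): Point on the rod's centre line in the middle of the bend (-78, 78, 130 mm in the rail's frame); axes as the rail.
- rail_home (a point): Point on the rod's centre line where the bore's centre lies when the housing touches the stop collar: (35, 110, 130) mm in the rail's frame, axes as the rail (rod along x here). The dark collar, 28 mm diameter, has its face at x = 50; behind it, at x = 95, the post's clamp block, 147 mm high. A released carrier hangs upright by its bore, its centre then 4 mm lower.
- tin_plain: Bystander: small closed tin, 68 mm diameter, 60 mm tall, standing on the table inside the bend, below the rod's level. Origin: centre of its underside.
- tin_red: Bystander: small red tin, 58 mm diameter, 58 mm tall, on the table on the robot's side of the rail. Origin: centre of its underside.
- tape_roll_1: Bystander: blue tape roll lying flat, 99 mm diameter, 36 mm high, to the left of the rail. Origin: centre of its underside.
- dark_bottle_b: Bystander: small dark bottle with a red cap, 57 mm diameter, 128 mm tall, beyond the rail's post to the left. Origin: centre of its underside.

How it is judged (in metres and radians):
On the way:
1. the carrier, threaded on the rod, passes the middle of the bend (bore's centre within 20 mm of rail_bend) (distance between carrier_bore and rail_bend below 0.02 m), for 0.04 s.
At the end, for the whole second after the job is handed in: The carrier hangs on the rod at the stop collar: the gap between housing and collar is under 8 mm, its bore is around the rod (centre within 15 mm of rail_home) and within 0.3 rad of the rod's direction, the carrier is upright within 0.3 rad, released and at rest (x of carrier_bore in the frame of rail_home between -0.008 and 0.005 m and distance between carrier_bore and rail_home below 0.015 m and angle between the x axis of carrier_bore and the x axis of rail_home, either way round below 0.3 rad and angle between carrier's own z axis and vertical below 0.3 rad and linear speed of carrier below 0.02 m/s and angular speed of carrier below 0.3 rad/s); the robot touches nothing.
It fails at once if the small green-grey tin on the table inside the bend of the rail is shoved more than 40 mm or tipped by more than 0.5 rad (distance of tin_plain from where it was at the start of the episode above 0.04 m or angle between tin_plain's own z axis and vertical above 0.5 rad).
It fails at once if the small red tin is shoved more than 40 mm or tipped by more than 0.5 rad (distance of tin_red from where it was at the start of the episode above 0.04 m or angle between tin_red's own z axis and vertical above 0.5 rad).
It fails at once if the blue tape roll is shoved more than 40 mm or tipped by more than 0.5 rad (distance of tape_roll_1 from where it was at the start of the episode above 0.04 m or angle between tape_roll_1's own z axis and vertical above 0.5 rad).
It fails at once if the small dark bottle with a red cap is shoved more than 40 mm or tipped by more than 0.5 rad (distance of dark_bottle_b from where it was at the start of the episode above 0.04 m or angle between dark_bottle_b's own z axis and vertical above 0.5 rad).
It also fails if it takes over 61 s, if anything falls off the work surface, if the arm or the gripper's body presses on something with over 40 N, if the wrist force passes 120 N, or if a joint passes its speed limit or range.

## Working session

There is one attempt and no reset: what is moved stays moved. The work goes in short steps, Python scripts to look and compute and a tool call to move; the robot and the scene stay as the last step left them, time stands still between calls to the robot, and variables do not carry over. Pictures are saved under pics/ and viewed, at most 10 in all, crops included, and the job is handed in when it is done.

Besides the shell and the picture viewer there is one more tool, called after "Call:" as a command line: name --argument value ..., lists and objects as JSON in quotes. servo_tool: Moves the arm, as the interface text tells. Its arguments: {"type":"object","properties":{"plan":{"type":"array"}},"required":["plan"]}

```bash
mkdir -p pics
cat > h.py <<'E'
import numpy as np, cv2
from workcell import readout, vision
def par(n):
    p=vision.camera_params(n);K=np.array([[p['fx'],0,p['cx']],[0,p['fy'],p['cy']],[0,0,1.]])
    return p,K,np.array(p['D'],float)
def rt(n,obs=None):
    p,K,D=par(n)
    if 'rvec' in p:
        R=cv2.Rodrigues(np.array(p['rvec'],float))[0];t=np.array(p['tvec'],float)
    else:
        o=obs or readout.get_obs();T=np.eye(4);T[:3,:3]=cv2.Rodrigues(np.array(o['orientation'],float))[0];T[:3,3]=o['ee_pos']
        M=np.linalg.inv(T@np.array(p['hand_eye']));R=M[:3,:3];t=M[:3,3]
    return K,D,R,t
def at_z(n,px,z,obs=None):
    K,D,R,t=rt(n,obs);u=cv2.undistortPoints(np.array(px,float).reshape(-1,1,2),K,D).reshape(-1,2)
    d=np.c_[u,np.ones(len(u))]@R;c=-R.T@t
    return c+d*((np.array(z)-c[2])/d[:,2])[:,None]
def proj(n,P,obs=None):
    K,D,R,t=rt(n,obs);return cv2.projectPoints(np.array(P,float).reshape(-1,1,3),cv2.Rodrigues(R)[0],t,K,D)[0].reshape(-1,2)
def snap(n,f,crop=None,s=1):
    im=vision.get_image(n)[:,:,::-1]
    if crop: im=im[crop[1]:crop[3],crop[0]:crop[2]]
    cv2.imwrite('pics/'+f,cv2.resize(im,None,fx=s,fy=s,interpolation=cv2.INTER_CUBIC))
E
python3 - <<'E'
from h import *
snap('top','top.png',s=1.5);snap('scene','scene.png',s=1.5)
for n in('top','scene'):
    K,D,R,t=rt(n);print(n,-R.T@t,K[0,0])
o=readout.get_obs();print(o)
E
```

```text
top [ 376.21332646   42.04240143 1291.7205479 ] 404.3912806217829
scene [-201.90817762  650.62216126 1148.73172539] 466.7321604699285
{'t': 0.1, 'qpos': array([-1.25000816e+00,  4.23727019e-01,  1.63056898e+00,  2.72900009e-05,
        1.08859805e+00, -1.89835604e-02]), 'qvel': array([ 8.75801179e-04, -1.73411207e-03, -2.45313495e-03, -1.41532741e-03,
        9.86011496e-05, -9.66919400e-04]), 'joint_torque': array([ 1.10083060e-03, -5.45608985e+01, -2.74325734e+01,  6.45272154e-02,
        1.87844055e-02, -3.03282638e-05]), 'ee_pos': array([ 208.21694615, -588.90280652,  302.02023549]), 'orientation': array([-3.09509819e+00, -5.30910866e-01,  2.69663842e-04]), 'ft_force': array([ 0.42306756, -0.17675671, -0.07947169]), 'moment': array([0.0101886 , 0.0269048 , 0.00734875]), 'grasp_force': 0.0, 'width': 87.79128684393815}
```

View pics/top.png

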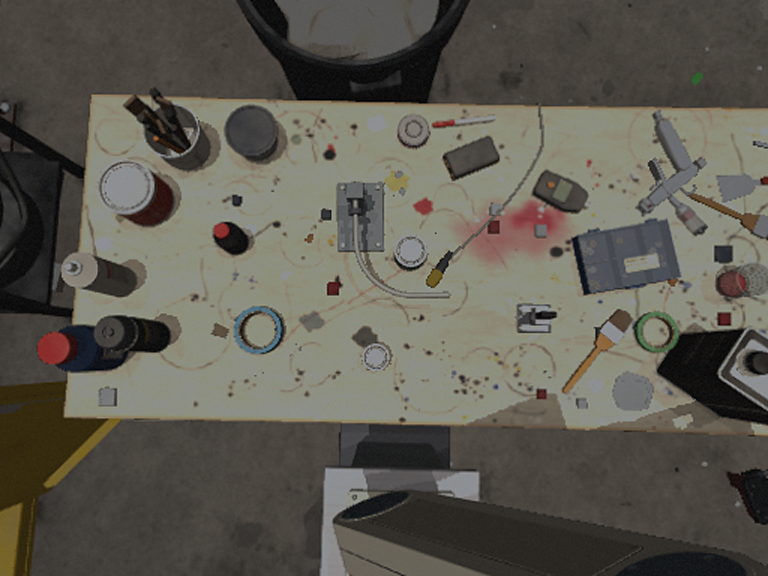

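View pics/scene.png

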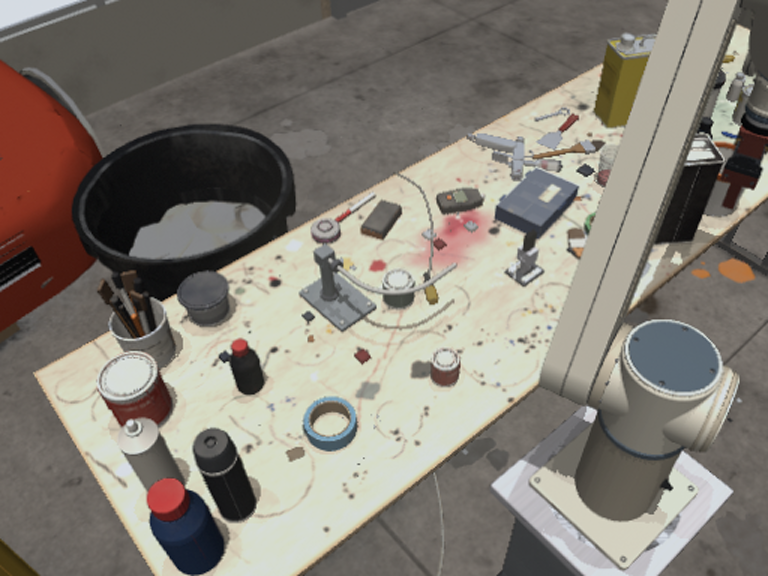

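The top view shows the rail with its tip at about (449,295), running left and then bending up to the post at (355,205). The carrier is at about (535,318), and the tins, tape and bottle are where the task describes them. I'll enlarge the rail and carrier.

Run:
```python
from h import *
snap('top','c1.png',(210,110,390,245),4.4)
```

```text
(no output)
```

View pics/c1.png

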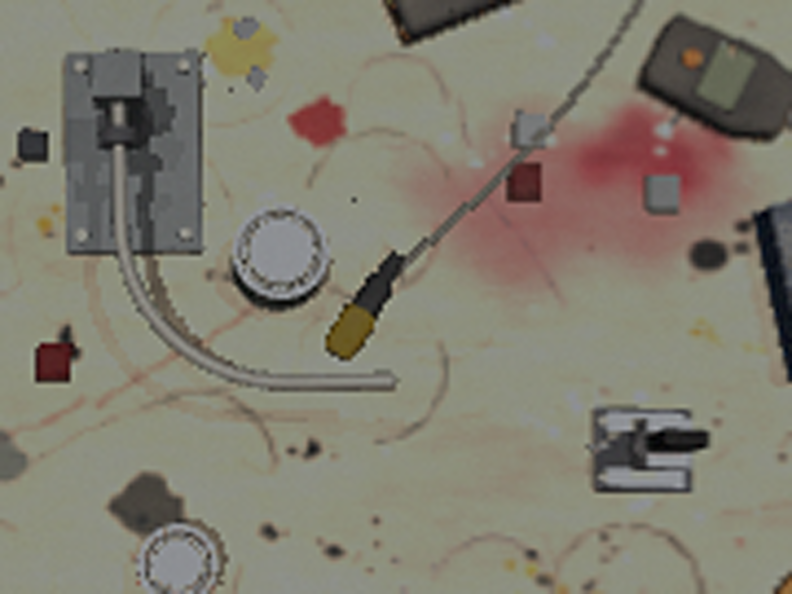

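```bash
cat > m.py <<'E'
from h import *
from scipy.optimize import least_squares
c=lambda *p:[(210+a/4.4,110+b/4.4) for a,b in p]
print('tip',at_z('top',c((397,380)),130));print('straight',at_z('top',c((280,381),(370,380)),130))
print('leg2',at_z('top',c((119,160),(120,230),(119,147)),130))
print('foot',at_z('top',c((594,409),(690,409),(690,490),(594,492)),8).round(1))
print('fin',at_z('top',c((708,430),(709,449),(650,430),(650,450)),122).round(1))
print('tins',at_z('top',c((281,252),(179,562)),[60,58]))
print('tape/bottle',at_z('top',[(259/1.5,329/1.5),(222/1.5,230/1.5)],[36,128]))
E
python3 m.py
```

```text
tip [[499.89607622 -86.15161066 130.        ]]
straight [[497.31245051  -9.45287067 130.        ]
 [499.45153029 -68.45842103 130.        ]]
leg2 [[642.5118427  100.60197697 130.        ]
 [595.24936404  98.52781598 130.        ]
 [651.33666301 100.86458325 130.        ]]
foot [[ 495.4 -241.9    8. ]
 [ 497.2 -310.8    8. ]
 [ 438.9 -310.2    8. ]
 [ 435.6 -241.7    8. ]]
fin [[ 472.9 -291.   122. ]
 [ 460.5 -291.6  122. ]
 [ 471.9 -253.2  122. ]
 [ 458.8 -253.1  122. ]]
tins [[595.61579019 -11.48729153  60.        ]
 [377.95360255  54.43447198  58.        ]]
tape/bottle [[428.70495731 297.24820468  36.        ]
 [615.28570527 359.58366012 128.        ]]
```

Run:
```python
from h import *
o=readout.get_obs();p=o['ee_pos']
for n in('top','scene'): print(n,(proj(n,[p,p-[0,0,80],p+[0,0,100]])*1.5).round(0).tolist())
print(at_z('top',[(733/1.5,360/1.5),(660/1.5,370/1.5),(700/1.5,340/1.5)],[200]*3).round(0))
print(vision.camera_params('wrist')['hand_eye'])
```

```text
top [[788.0, 479.0], [755.0, 469.0], [837.0, 494.0]]
scene [[746.0, 163.0], [733.0, 194.0], [763.0, 120.0]]
[[ 389. -575.  200.]
 [ 368. -449.  200.]
 [ 423. -520.  200.]]
[[ 1.88198499e-05 -9.64753232e-01 -2.63156229e-01  7.32146267e+01]
 [ 9.99999995e-01 -6.35327517e-06  9.48075321e-05 -2.26185431e-01]
 [-9.31377769e-05 -2.63156229e-01  9.64753228e-01 -8.14744720e+01]
 [ 0.00000000e+00  0.00000000e+00  0.00000000e+00  1.00000000e+00]]
```

Call:
servo_tool --plan '[[[-1,0,0,1,0,0,1],[-1,0,0,1,0,0,1],[-1,0,0,1,0,0,1],[-1,0.54,0.65,0,0,0,1],[-1,0.54,0.65,0,0,0,1]]]'

```text
t: 0.57
ee_pos: [251.5, -538.3, 425.5]
orientation: [2.902, 1.189, 0.0]
ft_force: [0.7, -0.2, -0.5]
width: 88.0
grasp_force: 0.0
```

Call:
servo_tool --plan '[[[-1,0.54,0.65,0,0,0,1],[-1,0.54,0.65,0,0,0,1],[-1,0.54,0.65,0,0,0,1],[-1,0.54,0.65,0,0,0,1],[-1,0.54,0.65,0,0,0,1]]]'

```text
t: 0.98
ee_pos: [360.2, -405.7, 422.5]
orientation: [-2.578, -1.795, 0.0]
ft_force: [0.8, -0.3, -0.4]
width: 87.6
grasp_force: 0.0
```

Call:
servo_tool --plan '[[[-1,0.54,0.65,0,0,0,1],[-1,0.54,0.65,-0.5,0,0,1],[-1,0.54,0.65,-0.5,0,0,1],[-1,0.54,0.65,-0.5,0,0,1],[-1,0.54,0.65,-0.5,0,0,0.5]]]'

```text
t: 1.4
ee_pos: [468.2, -275.7, 341.9]
orientation: [2.178, 2.264, 0.0]
ft_force: [-0.2, 0.0, 0.8]
width: 87.9
grasp_force: 0.0
```

Call:
servo_tool --plan '[[[-1,0,0,0,0,0,0],[-1,0,0,0,0,0,0]]]'

```text
t: 1.57
ee_pos: [467.9, -275.6, 341.3]
orientation: [-2.178, -2.26, 0.001]
ft_force: [-0.6, -0.9, 0.7]
width: 87.6
grasp_force: 0.0
```

Run:
```python
from h import *
o=readout.get_obs();print(o['t'],o['ee_pos'],o['orientation'],o['ft_force'],o['qpos'])
snap('wrist','w1.png',s=1.5)
c=[466.5,-276]
print((proj('wrist',[[*c,122],[c[0]+6,c[1]+15,122],[c[0]-6,c[1]-15,122],[*c,8]],o)*1.5).round(0).tolist())
```

```text
1.5667 [ 467.85486213 -275.60856359  341.26417361] [-2.17751078e+00 -2.26044118e+00  1.25334622e-03] [-0.59941932 -0.93514507  0.65960391] [-5.54207731e-01  2.59066917e-01  1.77444999e+00 -1.79537125e-04
  1.11111672e+00 -5.91496761e-01]
[[383.0, 279.0], [393.0, 257.0], [373.0, 300.0], [384.0, 249.0]]
```

View pics/w1.png

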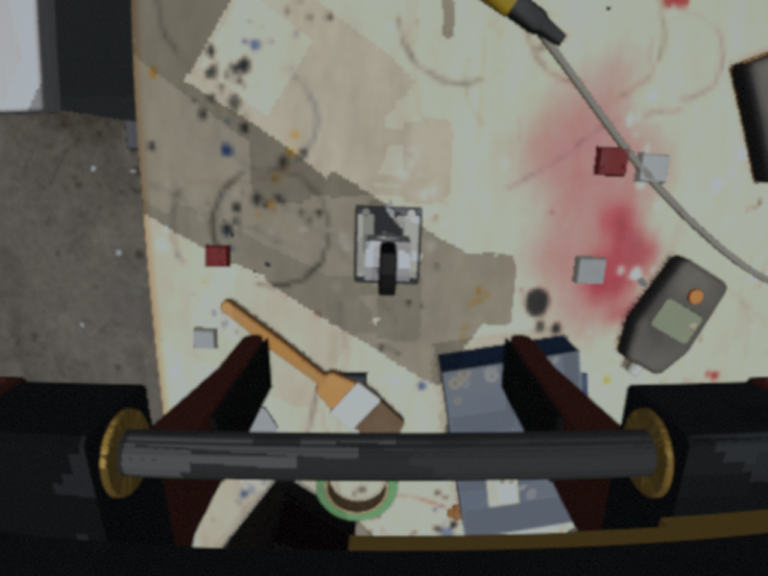

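The wrist view has the fin centred at about (387,268) and the foot at (388,245). That puts the carrier near (469, -273), 2–3 mm from the first estimate. Next I descend and grip.

Call:
servo_tool --plan '[[[-1,0.02,0.06,-0.9,0,0,0],[-1,0,0,-0.9,0,0,0],[-1,0,0,-0.9,0,0,0],[-1,0,0,-0.9,0,0,0],[-1,0,0,-0.85,0,0,0]]]'

```text
t: 2.03
ee_pos: [468.0, -276.5, 164.2]
orientation: [2.184, 2.255, 0.0]
ft_force: [0.8, -0.1, 0.1]
width: 87.7
grasp_force: 0.0
```

Call:
servo_tool --plan '[[[-1,0,0,0,0,0,0],[1,0,0,0,0,0,0],[1,0,0,0,0,0,0],[1,0,0,0,0,0,0],[1,0,0,0,0,0,0]]]'

```text
t: 2.45
ee_pos: [469.4, -275.8, 167.1]
orientation: [2.18, 2.256, 0.001]
ft_force: [-0.4, 0.4, 0.4]
width: 64.4
grasp_force: 0.0
```

Call:
servo_tool --plan '[[[1,0,0,0,0,0,0],[1,0,0,0,0,0,0],[1,0,0,0,0,0,0],[1,0,0,0,0,0,0],[1,0,0,0,0,0,0]]]'

```text
t: 2.87
ee_pos: [468.4, -274.8, 164.8]
orientation: [2.183, 2.259, 0.0]
ft_force: [-0.7, 0.2, 0.8]
width: 30.7
grasp_force: 0.0
```

Call:
servo_tool --plan '[[[1,0,0,0,0,0,0],[1,0,0,0,0,0,0],[1,0,0,0,0,0,0],[1,0,0,0,0,0,0],[1,0,0,0,0,0,0]]]'

```text
t: 3.28
ee_pos: [468.2, -274.8, 164.5]
orientation: [-2.183, -2.259, 0.0]
ft_force: [0.6, -0.3, -1.6]
width: 11.5
grasp_force: 30.0
```

Call:
servo_tool --plan '[[[1,0,0,0,0,0,0],[1,0,0,0,0,0,0],[1,0,0,0,0,0,0]]]'

```text
t: 3.53
ee_pos: [468.2, -274.8, 164.5]
orientation: [-2.183, -2.259, 0.0]
ft_force: [-0.4, -0.9, -2.1]
width: 11.9
grasp_force: 30.0
```

Run:
```python
from h import *
for i in range(1):
    o=readout.get_obs();print(o['t'],o['ee_pos'],o['width'],o['grasp_force'],o['qpos'].tolist())
```

```text
3.5333 [ 468.21715436 -274.75584159  164.49155403] 11.916314836327544 29.997087121009827 [-0.5525947732755649, 0.5069744057686218, 1.8953439672824295, 2.1857509231555562e-05, 0.7396599315148248, -0.5869641137517106]
```

Call:
servo_tool --plan '[[[1,0,0,0.5,0,0,0],[1,0,0,0.5,0,0,0],[1,0,0,0.5,0,0,0],[1,0,0,0.25,0,0,0],[1,0.2,0.5,0,0,0,0]]]'

```text
t: 3.95
ee_pos: [476.9, -257.3, 237.0]
orientation: [2.182, 2.253, 0.0]
ft_force: [0.4, 0.2, -3.8]
width: 11.9
grasp_force: 30.0
```

Call:
servo_tool --plan '[[[1,0.2,0.5,0,0,0,0],[1,0.2,0.5,0,0,0,0],[1,0.2,0.5,0,0,0,0],[1,0.05,0.5,0,0,0,0],[1,0,0.3,0,0,0,0]]]'

```text
t: 4.37
ee_pos: [502.4, -161.2, 234.2]
orientation: [-2.181, -2.26, 0.0]
ft_force: [-0.4, 0.2, -2.9]
width: 11.8
grasp_force: 30.0
```

Call:
servo_tool --plan '[[[1,0,0,0,0,0,0],[1,0,0,0,0,0,0],[1,0,0,0,0,0,0],[1,0,0,0,0,0,0]]]'

```text
t: 4.7
ee_pos: [502.2, -163.6, 234.6]
orientation: [2.184, 2.258, -0.0]
ft_force: [-0.6, -0.5, -2.6]
width: 11.8
grasp_force: 30.0
```

Run:
```python
from h import *
o=readout.get_obs();print(o['t'],o['ee_pos'],o['orientation'],o['ft_force'],o['moment'],o['width'])
snap('wrist','w2.png',s=1.5)
print((proj('wrist',[[499.9,-86.2,130],[497.3,-9.5,130]],o)*1.5).round(0).tolist())
snap('scene','s2.png',(230,110,410,245),4.4)
```

```text
4.7 [ 502.21035728 -163.64267729  234.62294018] [ 2.18373777e+00  2.25827906e+00 -2.00980231e-04] [-0.64140426 -0.52335813 -2.57617459] [-0.049614   -0.07632437 -0.00805258] 11.753471440024274
[[384.0, 152.0], [383.0, -65.0]]
```

View pics/w2.png

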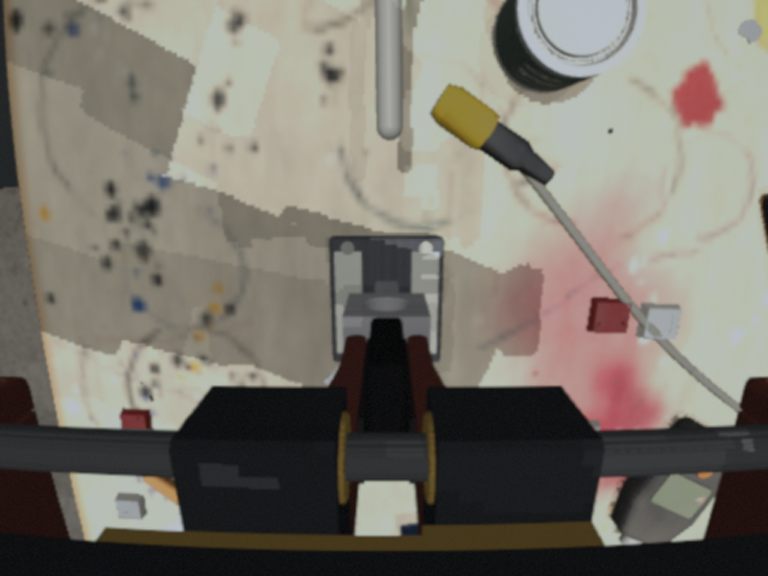

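View pics/s2.png

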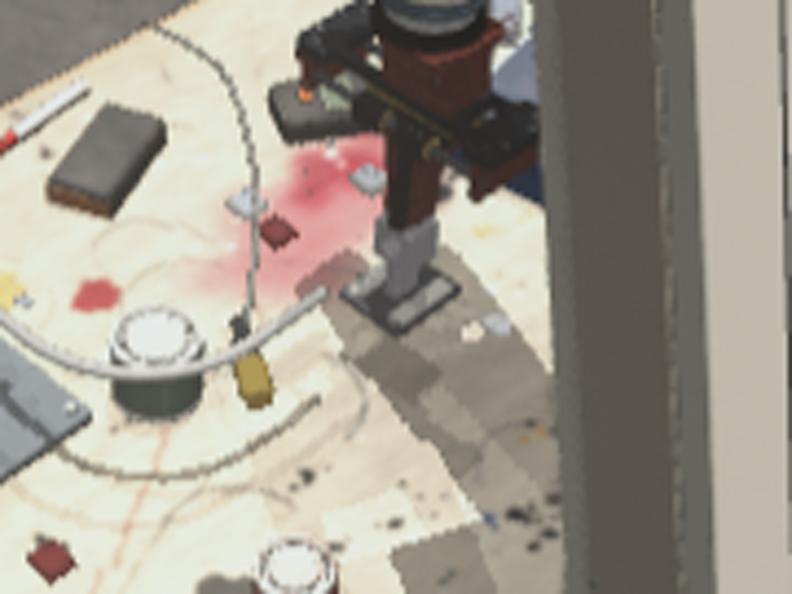

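The rod's tip is at about (390,139) in the wrist view and its centre line is nearly vertical there. The housing centre is at column 387 and the foot at 386.5. Both views confirm an upright grip with the bore facing the tip.

Run:
```python
from h import *
o=readout.get_obs()
f=lambda p,z:at_z('wrist',np.array(p)/1.5,z,o).round(1)
print('rod',f([(388.5,5),(390,130),(390,139)],130))
print('housing top front',f([(343,325),(431,325),(345,305),(429,305)],147))
print('foot',f([(330,237),(443,237),(333,357),(440,357)],78))
```

```text
rod [[500.1 -33.6 130. ]
 [502.2 -78.  130. ]
 [502.3 -81.3 130. ]]
housing top front [[ 486.6 -151.1  147. ]
 [ 520.3 -150.   147. ]
 [ 487.2 -143.   147. ]
 [ 519.1 -142.   147. ]]
foot [[ 473.5 -128.    78. ]
 [ 531.6 -126.1   78. ]
 [ 475.3 -194.5   78. ]
 [ 534.3 -192.5   78. ]]
```

Call:
servo_tool --plan '[[[1,0,0.3,0,0,0,0.1],[1,0,0.3,0,0,0,0],[1,0,0.3,0,0,0,0],[1,0,0.3,0,0,0,0],[1,0,0.25,0,0,0,0]]]'

```text
t: 5.22
ee_pos: [502.2, -103.2, 234.7]
orientation: [-2.172, -2.269, -0.0]
ft_force: [0.3, 0.3, -2.7]
width: 11.7
grasp_force: 30.0
```

Call:
servo_tool --plan '[[[1,0,0,0,0,0,0],[1,0,0,0,0,0,0],[1,0,0,0,0,0,0]]]'

```text
t: 5.47
ee_pos: [502.5, -104.7, 234.8]
orientation: [2.172, 2.269, -0.0]
ft_force: [0.2, 0.2, -2.8]
width: 11.9
grasp_force: 30.0
```

Run:
```python
from h import *
o=readout.get_obs();print(o['t'],o['ee_pos'],o['orientation'],o['ft_force'],o['moment'],o['width'])
snap('wrist','w3.png',(170,0,350,135),4.4)
```

```text
5.4667 [ 502.48171469 -104.67577052  234.75059674] [ 2.17184619e+00  2.26945205e+00 -2.88877397e-05] [ 0.24935768  0.20162671 -2.78530808] [ 0.00053272 -0.09853711 -0.00077675] 11.93832518240536
```

View pics/w3.png

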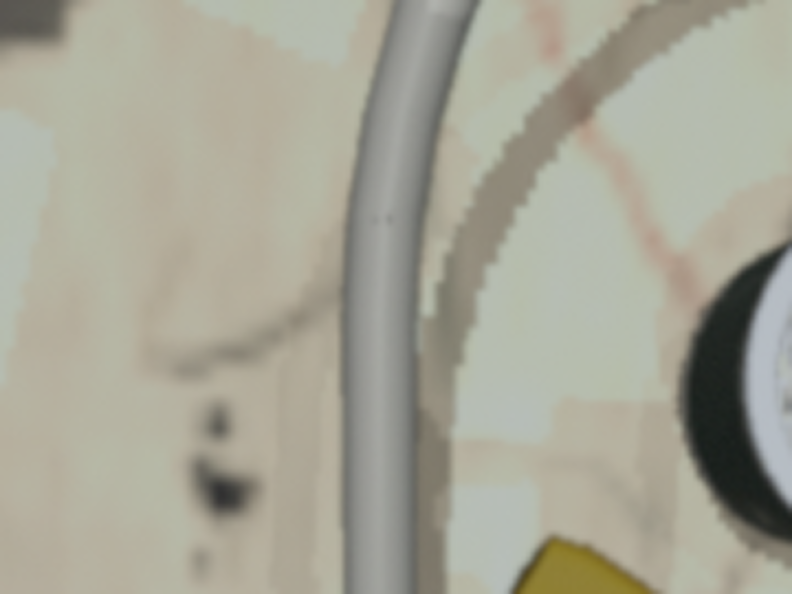

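The picture shows the straight rod centred at crop columns 380–381, with the bend starting near row 250, so the tool is in line with it.

Run:
```python
from h import *
o=readout.get_obs()
print(at_z('wrist',[(170+a/4.4,b/4.4) for a,b in((381.5,590),(380.5,450),(379.5,300))],130,o).round(1))
O=np.array([608.2,-7.5]);th=.042;R=np.array([[np.cos(th),-np.sin(th)],[np.sin(th),np.cos(th)]])
def tcp(s): # bore centre s mm from tip
    L=110*np.pi/2
    if s<70: p=[-110,-70+s];a=np.pi/2
    elif s<70+L:
        f=(s-70)/110;p=[-110*np.cos(f),110*np.sin(f)];a=np.pi/2-f
    else: p=[s-70-L,110];a=0
    u=R@[np.cos(a),np.sin(a)];return O+R@p-2.7*u,np.degrees(a-np.pi/2)
S=[-20]+list(range(-14,64,6))+[70+i*172.8/22 for i in range(0,23)]+[70+172.8+i for i in(8,16,24,32,35)]
c=tcp(-20);print('start',c)
for s in S[1:]:
    n=tcp(s);d=(n[0]-c[0])/40;print(round(s,1),d.round(3),round((n[1]-c[1])/5,2),n[0].round(1));c=n
```

```text
[[500.8 -46.3 130. ]
 [499.9 -28.1 130. ]
 [499.   -9.3 130. ]]
start (array([ 502.18926118, -104.73689246]), np.float64(0.0))
-14 [-0.006  0.15 ] 0.0 [501.9 -98.7]
-8 [-0.006  0.15 ] 0.0 [501.7 -92.7]
-2 [-0.006  0.15 ] 0.0 [501.4 -86.8]
4 [-0.006  0.15 ] 0.0 [501.2 -80.8]
10 [-0.006  0.15 ] 0.0 [500.9 -74.8]
16 [-0.006  0.15 ] 0.0 [500.7 -68.8]
22 [-0.006  0.15 ] 0.0 [500.4 -62.8]
28 [-0.006  0.15 ] 0.0 [500.2 -56.8]
34 [-0.006  0.15 ] 0.0 [499.9 -50.8]
40 [-0.006  0.15 ] 0.0 [499.7 -44.8]
46 [-0.006  0.15 ] 0.0 [499.4 -38.8]
52 [-0.006  0.15 ] 0.0 [499.2 -32.8]
58 [-0.006  0.15 ] 0.0 [498.9 -26.8]
70.0 [-0.013  0.3  ] 0.0 [498.4 -14.8]
77.9 [-0.006  0.196] -0.82 [498.2  -7. ]
85.7 [0.008 0.196] -0.82 [498.5   0.9]
93.6 [0.022 0.195] -0.82 [499.4   8.7]
101.4 [0.036 0.193] -0.82 [500.8  16.4]
109.3 [0.049 0.19 ] -0.82 [502.8  24. ]
117.1 [0.063 0.186] -0.82 [505.3  31.5]
125.0 [0.076 0.181] -0.82 [508.3  38.7]
132.8 [0.089 0.175] -0.82 [511.9  45.7]
140.7 [0.101 0.168] -0.82 [515.9  52.4]
148.5 [0.113 0.161] -0.82 [520.4  58.9]
156.4 [0.124 0.152] -0.82 [525.4  65. ]
164.3 [0.135 0.143] -0.82 [530.8  70.7]
172.1 [0.144 0.133] -0.82 [536.6  76. ]
180.0 [0.154 0.122] -0.82 [542.7  80.9]
187.8 [0.162 0.111] -0.82 [549.2  85.4]
195.7 [0.169 0.099] -0.82 [555.9  89.3]
203.5 [0.176 0.087] -0.82 [563.   92.8]
211.4 [0.182 0.074] -0.82 [570.3  95.8]
219.2 [0.187 0.061] -0.82 [577.7  98.2]
227.1 [0.191 0.048] -0.82 [585.3 100.1]
234.9 [0.193 0.034] -0.82 [593.1 101.5]
242.8 [0.195 0.02 ] -0.82 [600.9 102.3]
250.8 [0.2   0.008] 0.0 [608.9 102.6]
258.8 [0.2   0.008] 0.0 [616.9 103. ]
266.8 [0.2   0.008] 0.0 [624.9 103.3]
274.8 [0.2   0.008] 0.0 [632.9 103.6]
277.8 [0.075 0.003] 0.0 [635.9 103.8]
```

Call:
servo_tool --plan '[[[1,-0.006,0.15,0,0,0,0],[1,-0.006,0.15,0,0,0,0],[1,-0.006,0.15,0,0,0,0],[1,-0.006,0.15,0,0,0,0],[1,0,0,0,0,0,0]]]'

```text
t: 5.93
ee_pos: [501.2, -79.8, 234.6]
orientation: [-2.172, -2.269, 0.0]
ft_force: [-0.3, 0.7, -3.2]
width: 12.0
grasp_force: 30.0
```

Call:
servo_tool --plan '[[[1,-0.006,0.15,0,0,0,0],[1,-0.006,0.15,0,0,0,0],[1,-0.006,0.15,0,0,0,0],[1,-0.006,0.15,0,0,0,0],[1,-0.006,0.15,0,0,0,0]]]'

```text
t: 6.35
ee_pos: [500.1, -50.2, 234.7]
orientation: [-2.173, -2.269, -0.0]
ft_force: [0.2, -0.2, -3.4]
width: 12.2
grasp_force: 30.0
```

Call:
servo_tool --plan '[[[1,-0.006,0.15,0,0,0,0],[1,-0.006,0.15,0,0,0,0],[1,-0.006,0.15,0,0,0,0],[1,-0.006,0.15,0,0,0,0],[1,-0.006,0.15,0,0,0,0]]]'

```text
t: 6.77
ee_pos: [498.9, -20.2, 234.7]
orientation: [-2.173, -2.269, 0.0]
ft_force: [0.4, 0.1, -2.8]
width: 12.1
grasp_force: 30.0
```

Call:
servo_tool --plan '[[[1,-0.006,0.15,0,0,0,0],[1,-0.006,0.196,0,0,0,-0.82],[1,0.008,0.196,0,0,0,-0.82],[1,0.022,0.195,0,0,0,-0.82],[1,0.036,0.193,0,0,0,-0.82]]]'

```text
t: 7.18
ee_pos: [501.0, 17.0, 234.7]
orientation: [-2.478, -1.931, 0.0]
ft_force: [-0.1, 1.2, -2.7]
width: 11.8
grasp_force: 30.0
```

Call:
servo_tool --plan '[[[1,0.049,0.19,0,0,0,-0.82],[1,0.063,0.186,0,0,0,-0.82],[1,0,0,0,0,0,0]]]'

```text
t: 7.43
ee_pos: [506.0, 32.6, 234.8]
orientation: [2.608, 1.752, 0.001]
ft_force: [0.6, -0.3, -1.9]
width: 11.7
grasp_force: 30.0
```

Call:
servo_tool --plan '[[[1,0.076,0.181,0,0,0,-0.82],[1,0.089,0.175,0,0,0,-0.82],[1,0.101,0.168,0,0,0,-0.82],[1,0.113,0.161,0,0,0,-0.82],[1,0.124,0.152,0,0,0,-0.82]]]'

```text
t: 7.85
ee_pos: [525.6, 65.1, 234.6]
orientation: [2.878, 1.261, -0.001]
ft_force: [-0.0, -0.3, -3.3]
width: 11.8
grasp_force: 30.0
```

Call:
servo_tool --plan '[[[1,0,0,0,0,0,0],[1,0.135,0.143,0,0,0,-0.82],[1,0.144,0.133,0,0,0,-0.82],[1,0.154,0.122,0,0,0,-0.82],[1,0,0,0,0,0,0]]]'

```text
t: 8.27
ee_pos: [543.8, 81.0, 234.8]
orientation: [2.995, 0.949, 0.002]
ft_force: [0.9, 0.2, -2.7]
width: 12.0
grasp_force: 30.0
```

Call:
servo_tool --plan '[[[1,0.162,0.111,0,0,0,-0.82],[1,0.169,0.099,0,0,0,-0.82],[1,0.176,0.087,0,0,0,-0.82],[1,0.182,0.074,0,0,0,-0.82],[1,0,0,0,0,0,0]]]'

```text
t: 8.68
ee_pos: [571.3, 95.5, 234.7]
orientation: [3.099, 0.513, 0.001]
ft_force: [0.7, 0.0, -2.4]
width: 12.0
grasp_force: 30.0
```

Call:
servo_tool --plan '[[[1,0.187,0.061,0,0,0,-0.82],[1,0.191,0.048,0,0,0,-0.82],[1,0.193,0.034,0,0,0,-0.82],[1,0.195,0.02,0,0,0,-0.82],[1,0,0,0,0,0,0]]]'

```text
t: 9.1
ee_pos: [601.7, 101.7, 234.7]
orientation: [3.141, 0.066, 0.001]
ft_force: [-1.1, -0.5, -2.7]
width: 12.0
grasp_force: 30.0
```

Call:
servo_tool --plan '[[[1,0.2,0.008,0,0,0,0],[1,0.2,0.008,0,0,0,0],[1,0.2,0.008,0,0,0,0],[1,0.1,0.004,0,0,0,0],[1,0,0,0,0,0,0]]]'

```text
t: 9.52
ee_pos: [630.3, 103.2, 234.7]
orientation: [-3.141, -0.064, -0.001]
ft_force: [-0.4, -0.3, -3.4]
width: 11.7
grasp_force: 30.0
```

Call:
servo_tool --plan '[[[1,0.05,0,0,0,0,0],[1,0.04,0,0,0,0,0],[1,0,0,0,0,0,0],[1,0,0,0,0,0,0]]]'

```text
t: 9.85
ee_pos: [632.7, 103.3, 234.7]
orientation: [3.141, 0.063, -0.0]
ft_force: [-0.6, -0.7, -2.1]
width: 11.9
grasp_force: 30.0
```

Call:
servo_tool --plan '[[[1,0.03,0,0,0,0,0],[1,0.03,0,0,0,0,0],[1,0,0,0,0,0,0]]]'

```text
t: 10.1
ee_pos: [635.4, 103.3, 234.8]
orientation: [-3.141, -0.062, -0.0]
ft_force: [-0.4, 0.3, -3.4]
width: 12.1
grasp_force: 30.0
```

Run:
```python
from h import *
o=readout.get_obs();print(o['t'],o['ee_pos'],o['ft_force'],o['moment'])
```

```text
10.1 [635.4451782  103.31470307 234.76857033] [-0.38625624  0.25963409 -3.44359486] [ 0.02603153 -0.01637649 -0.04018933]
```

No contact yet, so I keep nudging forward, 1 mm per row.

Call:
servo_tool --plan '[[[1,0.025,0,0,0,0,0],[1,0.025,0,0,0,0,0],[1,0,0,0,0,0,0]]]'

```text
t: 10.35
ee_pos: [636.9, 103.3, 234.6]
orientation: [3.141, 0.062, -0.002]
ft_force: [-2.1, -0.7, -1.6]
width: 12.2
grasp_force: 30.0
```

Call:
servo_tool --plan '[[[1,0.025,0,0,0,0,0],[1,0,0,0,0,0,0],[1,0,0,0,0,0,0]]]'

```text
t: 10.6
ee_pos: [637.1, 103.3, 234.4]
orientation: [3.141, 0.062, -0.005]
ft_force: [-5.6, 0.6, -0.9]
width: 11.7
grasp_force: 30.0
```

Contact: -5.6 N in x at about the expected place. I back off slightly, then lower about 4 mm so the bore rests on the rod.

Call:
servo_tool --plan '[[[1,-0.015,0,-0.04,0,0,0],[1,0,0,-0.03,0,0,0],[1,0,0,-0.02,0,0,0],[1,0,0,0,0,0,0],[1,0,0,0,0,0,0]]]'

```text
t: 11.02
ee_pos: [637.0, 103.3, 230.6]
orientation: [3.141, 0.062, -0.003]
ft_force: [-5.4, -0.5, -0.7]
width: 11.9
grasp_force: 30.0
```

Call:
servo_tool --plan '[[[1,-0.015,0,-0.01,0,0,0],[1,0,0,0,0,0,0],[1,0,0,0,0,0,0]]]'

```text
t: 11.27
ee_pos: [636.9, 103.2, 230.5]
orientation: [3.141, 0.062, -0.001]
ft_force: [-4.1, -0.6, -1.9]
width: 11.9
grasp_force: 30.0
```

Call:
servo_tool --plan '[[[0.65,-0.005,0,0,0,0,0],[0.55,0,0,0,0,0,0],[0.3,0,0,0,0,0,0],[0,0,0,0,0,0,0],[0,0,0,0,0,0,0]]]'

```text
t: 11.68
ee_pos: [637.3, 103.3, 231.0]
orientation: [-3.141, -0.062, -0.002]
ft_force: [-0.0, 1.0, -0.4]
width: 36.2
grasp_force: 0.0
```

Call:
servo_tool --plan '[[[-0.2,0,0,0,0,0,0],[-0.2,0,0,0,0,0,0],[-0.2,0,0,0,0,0,0],[-0.2,0,0,0,0,0,0],[-0.2,0,0,0,0,0,0]]]'

```text
t: 12.1
ee_pos: [636.8, 103.3, 230.7]
orientation: [-3.141, -0.062, 0.0]
ft_force: [-0.3, -0.0, 0.4]
width: 52.8
grasp_force: 0.0
```

Run:
```python
from h import *
o=readout.get_obs();print(o['t'],o['ee_pos'],o['ft_force'],o['width'])
snap('wrist','w4.png',s=1.5)
```

```text
12.1 [636.83433709 103.26214047 230.65247436] [-0.25422895 -0.01049948  0.35996894] 52.772935130086765
```

View pics/w4.png

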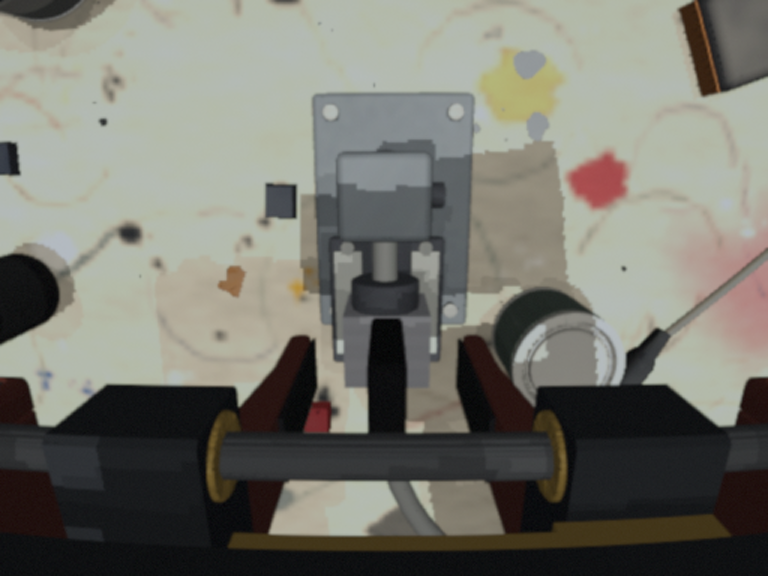

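The housing's upper edge (row ~308) is up against the collar at (386,295). The carrier is upright and square, and the fingers are clear on both sides, so I retreat straight up.

Call:
servo_tool --plan '[[[-0.2,0,0,0.3,0,0,0],[-0.2,0,0,0.5,0,0,0],[-0.2,0,0,0.7,0,0,0],[-0.2,0,0,0.8,0,0,0],[-0.2,0,0,0.8,0,0,0]]]'

```text
t: 12.57
ee_pos: [636.5, 103.2, 356.6]
orientation: [3.141, 0.062, -0.001]
ft_force: [0.0, 0.8, 0.2]
width: 52.8
grasp_force: 0.0
```

Call:
servo_tool --plan '[[[-0.2,0,0,0.5,0,0,0],[-0.2,0,0,0,0,0,0],[-0.2,0,0,0,0,0,0],[-0.2,0,0,0,0,0,0],[-0.2,0,0,0,0,0,0]]]'

```text
t: 12.98
ee_pos: [636.2, 103.2, 373.2]
orientation: [3.141, 0.062, -0.004]
ft_force: [-0.4, 0.3, 0.6]
width: 52.8
grasp_force: 0.0
```

Run:
```python
from h import *
snap('scene','s5.png',(170,120,350,255),4.4)
a=vision.get_image('scene').astype(int)
for i in range(4): b=vision.get_image('scene')
print(abs(b-a)[120:255,170:350].max(), readout.get_obs()['ee_pos'])
```

```text
76 [636.73735169 103.29102925 373.95533113]
```

View pics/s5.png

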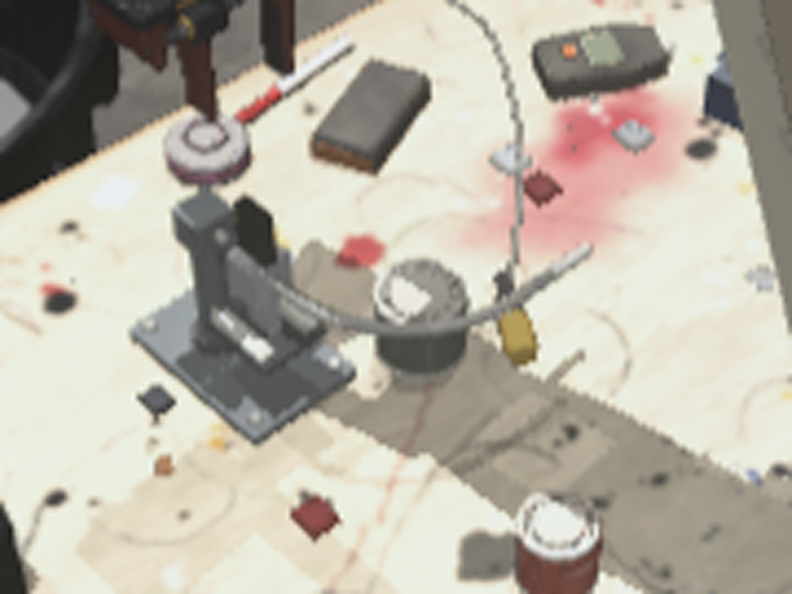

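The carrier hangs upright at the collar around (250,270), with the tins where they were. I'll wait briefly and recheck the carrier region alone for stillness.

Call:
servo_tool --plan '[[[-0.2,0,0,0,0,0,0],[-0.2,0,0,0,0,0,0],[-0.2,0,0,0,0,0,0],[-0.2,0,0,0,0,0,0],[-0.2,0,0,0,0,0,0]]]'

```text
t: 13.7
ee_pos: [636.9, 103.3, 374.7]
orientation: [-3.141, -0.062, -0.0]
ft_force: [0.8, -0.5, 2.0]
width: 52.9
grasp_force: 0.0
```

Call:
servo_tool --plan '[[[-0.2,0,0,0,0,0,0],[-0.2,0,0,0,0,0,0],[-0.2,0,0,0,0,0,0],[-0.2,0,0,0,0,0,0],[-0.2,0,0,0,0,0,0]]]'

```text
t: 14.12
ee_pos: [636.8, 103.3, 374.7]
orientation: [-3.141, -0.062, -0.0]
ft_force: [0.7, -0.1, -0.7]
width: 52.5
grasp_force: 0.0
```

Run:
```python
from h import *
a=[vision.get_image('scene').astype(int) for i in range(12)]
d=[abs(x-a[0]).max(2) for x in a[1:]]
print('carrier',[int(x[163:206,213:248].max()) for x in d],'all',[int(x[120:255,170:350].max()) for x in d])
m=max(d,key=lambda x:x.max());print(np.argwhere(m>20)[:6])
```

```text
carrier [2, 2, 2, 2, 2, 2, 2, 2, 2, 2, 2] all [8, 41, 41, 40, 41, 41, 41, 41, 41, 41, 41]
[[ 18 425]
 [ 76 229]
 [ 86 407]
 [ 87 234]
 [ 87 235]
 [ 92 408]]
```

The carrier is still, so I hand the job in.

```bash
python3 -c "
from workcell import close_job
print(close_job())"
```

```text
the job is handed in; nothing more can be done
None
```

The carrier is threaded round the bend and hangs upright, still and released against the stop collar; the arm touched none of the bystanders, and I handed the job in at about 15 s (the judge's verdict was not shown).

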